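# Rock the tilt-out drawer to park the bottle carrier at the crate

### The arm

A 6-joint arm with a two-finger parallel gripper is mounted at the origin on the work surface. World frame = base frame: x ahead of the robot, y to its left, z up, the work surface at z = 0. Lengths are in m, angles in rad, forces in N, time in s.
With the tool pointing down it reaches from about 0.375 to 0.925 m from the base axis. Payload 5.7 kg.
Tool frame: the origin (TCP) lies at the very end of the fingers, on their centre line; the grasp point (between the pads) lies 19 mm behind it; z points along the fingers, y is the line along which they close (so a half turn about z gives the same grasp; the last joint's range is limited). The gripper opens to 85 mm and grips with 20 to 120 N. Pads are 22 mm wide; open, the fingers measure 114 mm over their backs; the gripper's body (76 mm by 85 mm) begins 54 mm behind the grasp point. The pads swing forward as they close: fully open they stand 13 mm farther back than shut.
Start: joints at [-1.312, 0.359, 1.51, -0, 1.272, -0.115], TCP at [0.219, -0.559, 0.231] pointing down, gripper open.
Joint ranges: [-2.97, 2.97], [-1.01, 2.36], [0.21, 2.38], [-0.96, 4.11], [0.2, 2.71], [-2.98, 2.98]. Speed limits (rad/s): [2.39, 2.39, 3.14, 3.14, 3.14, 3.14].

### API

Orientations are given as a unit quaternion [w, x, y, z].
In Python, from workcell import ctrl gives the robot as it stands. The module is installed in compiled form; this text tells all that it offers.
- The arm moves only by the shell command python3 -m inch 'ROWS' [OPENING] [FORCE]. ROWS is JSON, a list of rows, each a list of 4 numbers: the shift along the world's x, y, z scaled (see below), then the turn about the world's z scaled (see below). In form: [[x, y, z, turn], ...]. A call has 1 to 20 rows; each row shifts and turns the commanded pose from where the row before left it; what a row does not reach is not made up. The controller multiplies each number of a shift by 3 cm and each number of a turn by 5 degrees. A row lasts 1/12 s, in which the tool goes at most 41.7 mm and 7.16 degrees, less where a joint would pass 70% of its speed; a pose out of reach is approached as far as the arm can. A call with a number of a shift or a turn outside -1 to 1 is refused whole. A call with a gripper value outside its range is refused whole. OPENING is the finger opening in mm, from 0 to 85.4, set as the call begins (- or left out, the last holds). The fingers move at their own pace and stop on an object; FORCE is the grip in N (left out, the last holds). Time passes only in rows, so rows that do not move let the fingers close. It gives the time, the measured TCP pose, the force, the opening and the grip force at its end, in the units of the state.
- ctrl.get_obs(): the state, without advancing time (a new reading comes with each control period).
- ctrl.grab_frame(name): name is "scene" or "top" or "wrist"; returns a dict with "pixels" (384x512x3 uint8, red, green, blue), "fx", "fy", "cx", "cy" (pixels), "R" (3x3) and "t" (3): a world point X has camera coordinates R X + t; the wrist camera has in their place "T_tool_cam" (4x4, takes a point from camera to tool coordinates, whose origin is the TCP and whose axes are the flange's). Camera axes: x right, y down, z forward; pixel columns grow to the right and rows downward; lengths in m; the calibration is good to about 2 mm. The wrist camera is an equidistant fisheye: a pixel r from the principal point sees the ray r / f radians off the axis. A picture is of the moment at which its call begins: read the wrist's pose just before it. There is no depth.
- ctrl.close_job(): hands the job in; it is judged then, once.
The state is a dict: "t": time; "q": joint angles; "qd": joint speeds; "effort": joint torques, N m; "tool_pos": TCP position; "tool_rot": TCP orientation; "wrist_force": force on the tool from outside, world axes, zero at the start; "torque": the same for the moment, N m; "gripper_width": finger opening in m; "gripper_force": force on a finger pad.
Only numpy, scipy, OpenCV 4.12 (cv2) and the standard library are available. Lean on these libraries where they do the work, as an engineer would, in place of code of your own. Each camera call takes 0.05 s, during which the arm holds its last target. There are 200 camera calls.

### The job

Two brown bottles are clamped to a heavy swing carrier in the tilt-out drawer; it turns almost without friction and drifts to whichever side the drawer leans. Take the steel grab rail on the drawer front and rock the drawer gently out and in so that the carrier swings slowly round and comes to rest with the point midway between the bottles straight across from the dark centre strip of the yellow crate beside the drawer, without ever touching the carrier or letting it run into its stops. See that it stands still there for a few seconds with the drawer upright, then let go, leaving the carrier at rest in place and the crate, cans, cup and opener undisturbed.

Things in the scene. Friction and masses are not known exactly. Their poses are not given: they have to be found in the camera images.
- unit: Fixed dark wooden carcass of the drawer unit, 430 x 520 x 140 mm high (x, y, z). Origin: centre of its underside on the work surface. Its x axis points from the drawer front to the back (away from the robot at yaw 0), y to its left (the crate's side), z up. Its yaw and place vary.
- pivot (a point): Midpoint of the drawer's tilt axis, 50 mm above the unit's origin. The axis runs along the unit's y.
- drawer (a joint): Tilt of the light wooden drawer about the pivot axis, rad, range -0.14 to 0.14. 0 = upright; positive = its top leans out to the unit's -x (towards the robot). Centring springs (net about 77 Nm/rad) with a damper of 5 Nm s/rad bring it back upright within about 0.01 rad when let go; 0.05 rad takes about 15 N at the rail.
- rail (a point): Grip point in the middle of the steel grab rail on the drawer front: a round bar 12 mm thick along the unit's y, 180 mm long, its centre 50 mm above the front panel's edge. Upright it is at (-190, -80, 220) mm in the unit's frame, 255 mm from the tilt axis; it moves with the drawer on that circle. Pinch from above, fingers closing along the unit's x.
- swing (a joint): Angle of the heavy carrier about its bearing, rad. 0 = beam along the unit's +y; positive = bottles towards the unit's -x (robot). Stops at -0.6, 0.6. Driven by gravity only: about 14 rad/s2 per rad of drawer tilt (10 to 17 by hidden load), tilting out drives it positive. Inertia 0.053 kg m2, friction 0.009 Nm (moves beyond 0.012 rad tilt), damping 0.006 Nm s/rad. Stay below 0.8 rad/s.
- carrier_tip (a point): Point on the carrier midway between the two bottles, on top of the beam, 215 mm from the bearing axis; the bearing axis is at (0, -100) mm in the unit's frame. To be brought to the same unit x as the crate's centre.
- carrier: The swing carrier: steel beam 220 x 40 x 10 mm, dark counterweight 88 mm wide, red plate 140 x 74 mm with two clamped brown bottles (60 mm wide, tops 300 mm above the work surface), red pointer at the end. 2.8 kg with the plate and bottles, whose 0.8 kg vary by 15 percent. Origin on the bearing axis, 68 mm above the work surface; y runs along the beam to the bottles. Not to be touched.
- crate: Yellow open plastic crate 220 x 150 x 100 mm (x, y, z), 1.2 kg, on the left (+y) of the unit, square to it (same yaw). Origin: centre of its underside. A dark upright strip 12 mm wide marks the middle (its own x = 0) of the side facing the unit and of the inside of the far side. Target: carrier_tip at x = 0 in the crate's frame.
- can_low: Lower of two stacked aluminium cans, 66 mm wide, 115 mm high, right of the unit; origin under its centre. Leave alone.
- can_high: Upper can of the stack, the same size; origin under its centre. Leave alone.
- cup: White ceramic mug, 80 mm wide, 90 mm high, right of the unit; origin under its centre. Leave alone.
- opener: Flat steel bottle opener about 130 x 36 x 6 mm lying in front of the unit, to the left; origin under its handle's centre. Leave alone.

How it is judged:
By the outcome, as a careful person would: the job done as asked, in the order asked, and still so for the second after the job is handed in, with the robot touching nothing.
It also fails if it takes over 48 s, if anything falls off the work surface, if the arm or the gripper's body presses on something with over 40 N, if the wrist force passes 120 N, or if a joint passes its speed limit or range.

## Working session

There is one attempt and no reset: what is moved stays moved. The work goes in short steps, Python scripts to look and compute and a shell command to move; the robot and the scene stay as the last step left them, time stands still between calls to the robot, and variables do not carry over. Pictures are saved under pics/ and viewed, at most 10 in all, crops included, and the job is handed in when it is done.

```bash
mkdir -p pics; cat > h.py <<'E'
from workcell import ctrl
import cv2, numpy as np, pickle
def snap(name,tag):
    o=ctrl.get_obs(); f=ctrl.grab_frame(name); pickle.dump((o,f),open(f'pics/{tag}.pkl','wb'))
    return o,f
E
python3 - <<'E'
from h import *
ims=[]
for n in("scene","top"):
    o,f=snap(n,n+"0"); im=cv2.cvtColor(f["pixels"],cv2.COLOR_RGB2BGR)
    cv2.imwrite(f"pics/{n}0.png",cv2.resize(im,(800,600),interpolation=cv2.INTER_CUBIC))
    print(n,f["fx"],f["cx"],f["cy"],(-np.array(f["R"]).T@f["t"]).round(3),np.array(f["R"]).round(2).tolist())
print({k:np.round(v,3).tolist() for k,v in o.items()})
E
```

```text
scene 440.5950646808252 260.00300201390337 192.31764696838493 [ 1.29  -0.122  1.015] [[0.18, 0.98, 0.01], [0.74, -0.14, -0.66], [-0.65, 0.13, -0.75]]
top 427.5673952580468 253.20632414170998 185.3314316130204 [0.4   0.01  1.265] [[0.01, -1.0, -0.01], [-0.99, -0.01, -0.11], [0.11, 0.01, -0.99]]
{'t': 0.05, 'q': [-1.312, 0.36, 1.511, -0.0, 1.273, -0.115], 'qd': [-0.002, -0.0, -0.001, 0.001, 0.0, -0.001], 'effort': [-0.0, -52.911, -27.963, -0.0, 0.005, -0.0], 'tool_pos': [0.219, -0.558, 0.23], 'tool_rot': [-0.001, 0.983, 0.186, -0.0], 'wrist_force': [1.23, 0.219, -0.432], 'torque': [0.023, 0.021, 0.034], 'gripper_force': 0.0, 'gripper_width': 0.085}
```

View pics/scene0.png

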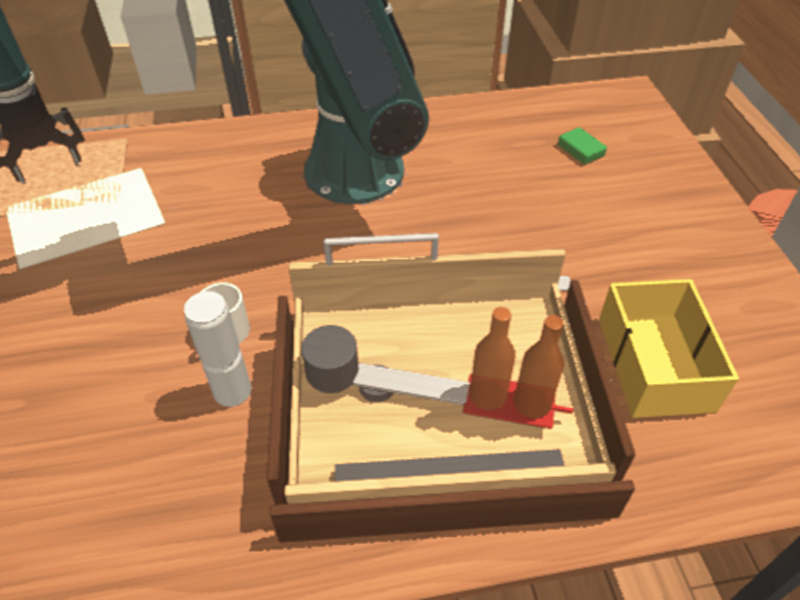

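View pics/top0.png

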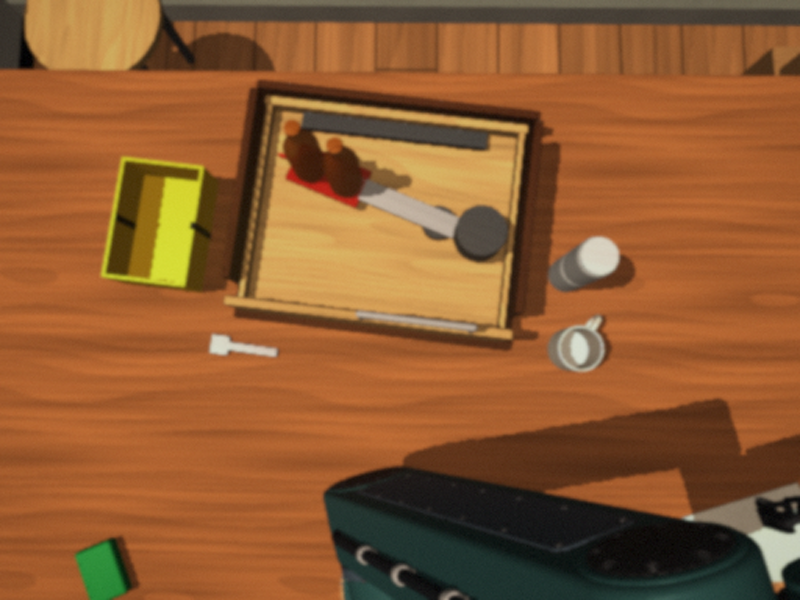

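Scene: rail ends at about (328,240) and (437,237), with the crate rim to the right and its strips at (622,347) and (703,340). Top: rail runs (358,315) to (476,328), crate rim corners are (122,157), (204,167), (188,289), (102,277), and the beam points to the far-left stop side. I'll enlarge both.

```bash
python3 - <<'E'
from h import *
for n,(x0,y0,w,h,s) in {"top":(60,50,290,180,2.75),"scene":(170,140,310,215,2.58)}.items():
    o,f=pickle.load(open(f"pics/{n}0.pkl","rb")); im=cv2.cvtColor(f["pixels"],cv2.COLOR_RGB2BGR)[y0:y0+h,x0:x0+w]
    cv2.imwrite(f"pics/{n}0c.png",cv2.resize(im,None,fx=s,fy=s,interpolation=cv2.INTER_CUBIC))
E
```

```text
(no output)
```

View pics/top0c.png

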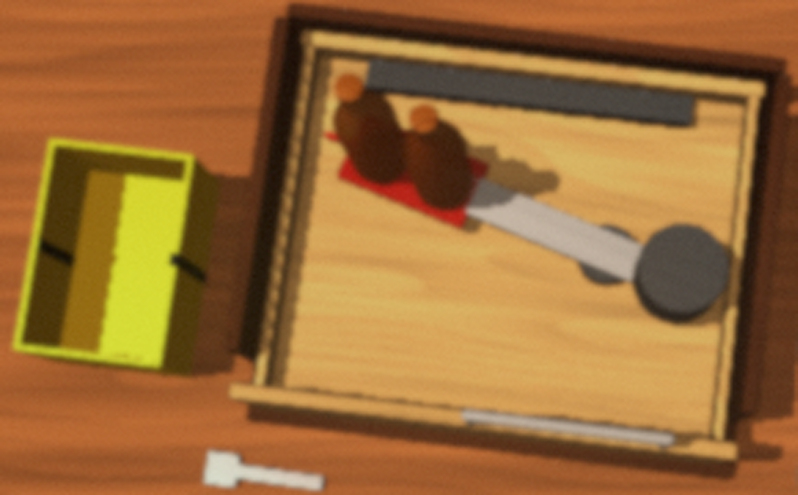

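View pics/scene0c.png

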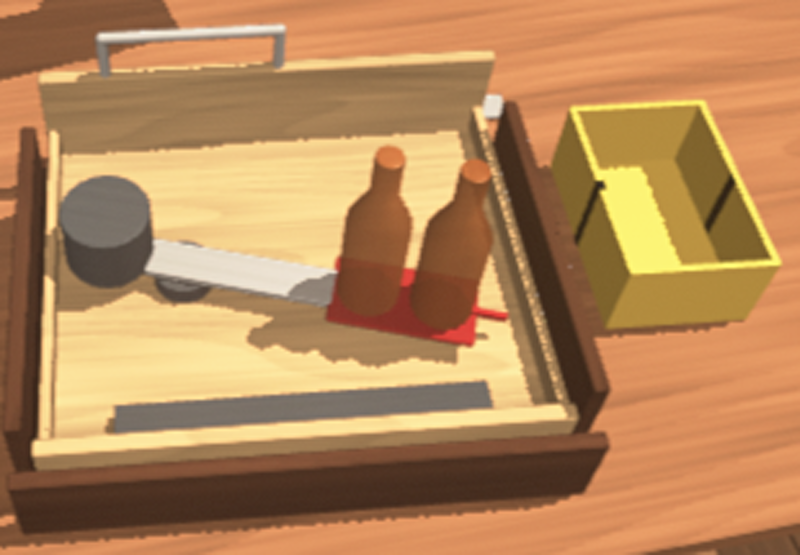

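Crop reads are below (pixels as in the code). Next I fit the unit, crate and swing from both views.

```bash
cat > fit.py <<'E'
from h import *
from scipy.optimize import least_squares
F={n:pickle.load(open(f"pics/{n}0.pkl","rb"))[1] for n in("top","scene")}
def full(n,p):
    x0,y0,s={"top":(60,50,2.75),"scene":(170,140,2.58)}[n]; return (np.array(p,float)+.5)/s-.5+[x0,y0]
def proj(n,X):
    f=F[n]; c=np.atleast_2d(X)@np.array(f["R"]).T+f["t"]; return c[:,:2]/c[:,2:]*[f["fx"],f["fy"]]+[f["cx"],f["cy"]]
def tri(a,b):
    r=lambda X:np.r_[proj("top",X)[0]-full("top",a),proj("scene",X)[0]-full("scene",b)]
    s=least_squares(r,[.6,0,.1]); return s.x.round(4),s.fun.round(1)
if __name__=="__main__":
    print("rail L",tri((463,414),(282,30))); print("rail R",tri((673,440),(100,38)))
    C=[((51,139),(778,263)),((194,155),(630,275)),((163,369),(572,107)),((14,350),(704,102)),((176,261),(600,185)),((43,247),(733,181))]
    for c in C: print("crate",*tri(*c))
    print("back corners",tri((285,5),(607,437)),tri((787,62),(10,482)))
    print("plate",tri((340,174),(473,345)),tri((465,227),(336,258)),"cw",tri((682,264),(106,208)))
    def Rz(a): return np.array([[np.cos(a),-np.sin(a)],[np.sin(a),np.cos(a)]])
    def res(p):
        x,y,a,cx,cy=p; out=[]
        U=[((-.190,.010,.220),(463,414),(282,30)),((-.190,-.170,.220),(673,440),(100,38)),
           ((.215,.26,.14),(285,5),(607,437)),((.215,-.26,.14),(787,62),(10,482))]
        K=[(.11,.075),(.11,-.075),(-.11,-.075),(-.11,.075),(0,-.075),(0,.075)]
        P=[(np.r_[Rz(a)@u[0][:2]+[x,y],u[0][2]],u[1],u[2]) for u in U]
        P+=[(np.r_[Rz(a)@k+[cx,cy],.1],*c) for k,c in zip(K,C)]
        for X,t,s in P: out+=[proj("top",X)[0]-full("top",t),proj("scene",X)[0]-full("scene",s)]
        return np.concatenate(out)
    s=least_squares(res,[.66,0,0,.66,.4],loss="soft_l1"); print(s.x.round(4),"\n",res(s.x).reshape(-1,4).round(1))
    x,y,a,cx,cy=s.x; d=Rz(a).T@[cx-x,cy-y]; print("crate in unit",d,"target swing",-np.arcsin(d[0]/.215))
    for q in (a,):
        for nm,pt in (("plate1",tri((340,174),(473,345))[0]),("plate2",tri((465,227),(336,258))[0]),("cw",tri((682,264),(106,208))[0])):
            print(nm,Rz(a).T@(pt[:2]-[x,y]),pt[2])
    print("rail mid",Rz(a)@[-.19,-.08]+[x,y])
E
python3 fit.py
```

```text
rail L (array([0.4795, 0.0851, 0.2209]), array([-0.1, -0. , -0.1,  0. ]))
rail R (array([ 0.4591, -0.0992,  0.2222]), array([-1. , -0.1, -1.1, -0. ]))
crate [0.765  0.522  0.1017] [-0.2 -0.1 -0.2  0.1]
crate [0.7506 0.3753 0.0993] [-0.3 -0.1 -0.2  0. ]
crate [0.531  0.3996 0.0987] [-1.5 -0.4 -1.5  0.3]
crate [0.5481 0.55   0.0961] [-0.7 -0.3 -0.8  0.2]
crate [0.6404 0.3892 0.0996] [-0.6 -0.2 -0.6  0.1]
crate [0.6555 0.5304 0.0923] [-1.2 -0.4 -1.2  0.3]
back corners (array([0.9083, 0.2849, 0.1049]), array([ 0.4,  0.1,  0.3, -0.1])) (array([ 0.8541, -0.2272,  0.1027]), array([-1.1, -0.1, -0.9, -0. ]))
plate (array([0.7539, 0.2339, 0.0185]), array([ 1.7,  0.4,  1.5, -0.2])) (array([0.6792, 0.0985, 0.0988]), array([-1. , -0.2, -0.9,  0.1])) cw (array([ 0.6294, -0.115 ,  0.1656]), array([-0.4, -0.1, -0.4, -0. ]))
[ 0.6667  0.0516 -0.1119  0.6485  0.4607] 
 [[ 0.9  0.2 -1.   0.2]
 [-2.4  0.   0.2  0.4]
 [-2.8 -5.6  5.1 -7.1]
 [ 2.9 -4.3 -5.2 -8.5]
 [-0.3 -0.3  0.1  0.8]
 [ 0.1  0.2 -0.9 -0.4]
 [-1.2 -0.4 -1.8 -0. ]
 [-0.5 -0.3 -1.2 -0.7]
 [ 0.4 -0.1 -1.7  0.1]
 [-4.1 -1.6  1.7 -1.3]]
crate in unit [-0.06373335  0.40449127] target swing 0.30095684901413505
plate1 [0.06629557 0.19085172] 0.0185
plate2 [0.00718401 0.0479564 ] 0.0988
cw [-0.01846128 -0.1697696 ] 0.1656
rail mid [ 0.4689596  -0.00663491]
```

```bash
python3 -m inch '[[0,0,1,0],[0.1,0.3,1,0.2],[0.45,1,0.1,0.7],[0.45,1,0.1,0.7],[0.45,1,0.1,0.7],[0.45,1,0.1,0.7],[0.45,1,0.1,0.7],[0.45,1,0.1,0.7],[0.45,1,0.1,0.7],[0.45,1,0.1,0.7],[0.45,1,0.1,0.7],[0.45,1,0.1,0.7],[0.45,1,0.1,0.7],[0.45,1,0.1,0.7],[0.45,1,0.1,0.7],[0.45,1,0,0.7],[0.45,1,0,0.7],[0.45,1,0,0.7],[0.45,1,0,0.7],[0.45,1,0,0.7]]' 85
python3 - <<'E'
from fit import *
a=-.11; R=np.array([[np.cos(a),-np.sin(a)],[np.sin(a),np.cos(a)]])
for b in (((350,87),(475,172)),((424,118),(390,158))):
    p,e=tri(*b); print("bottle top",p,e,R.T@(p[:2]-[.667,.052]))
o,f=snap("wrist","w0"); cv2.imwrite("pics/w0.png",cv2.resize(cv2.cvtColor(f["pixels"],cv2.COLOR_RGB2BGR),(800,600)))
print(o["t"],o["tool_pos"],o["tool_rot"],np.array(f["T_tool_cam"]).round(3).tolist(),f["fx"],f["cx"],f["cy"])
E
```

```text
t: 1.77
tool_pos: [0.4651, -0.0078, 0.33]
tool_rot: [-0.0, 0.734, 0.679, -0.0]
wrist_force: [0.1, -0.8, -0.4]
gripper_width: 0.0848
gripper_force: 0.0
bottle top [0.7512 0.1827 0.2998] [-0.5 -0.1 -0.5  0.1] [0.06934308 0.13915339]
bottle top [0.7246 0.1188 0.3   ] [-0.5 -0.1 -0.4  0. ] [0.04991868 0.0727195 ]
1.7667 [ 0.46509903 -0.00781367  0.33001188] [-2.18316535e-04  7.33731947e-01  6.79438985e-01 -2.19722801e-04] [[0.0, -0.966, -0.258, 0.065], [1.0, -0.0, 0.001, -0.001], [-0.001, -0.258, 0.966, -0.142], [0.0, 0.0, 0.0, 1.0]] 297.3186396354542 254.28715088471355 191.92025332589682
```

View pics/w0.png

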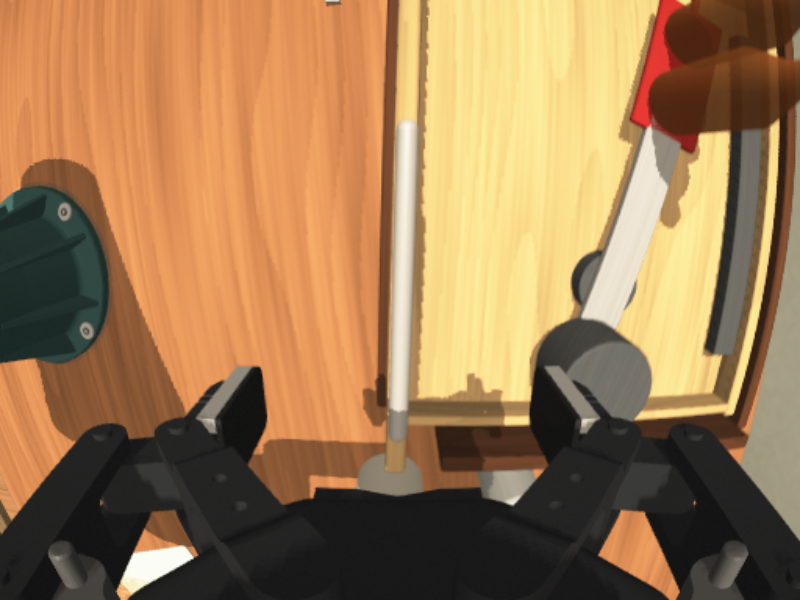

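The wrist view shows the rail (column about 400) midway between the pads (265 and 533). Bottle tops triangulate to z=0.300 with a tip radius of 0.2146, which agrees with the text. Swing is −0.282 and the target about +0.30.

```bash
python3 -m inch '[[0.1,0,-0.8,-0.4],[0,0,-1,0],[0,0,-1,0],[0,0,-0.8,0],[0,0,-0.4,0],[0,0,-0.3,0]]' 85 && python3 -m inch '[[0,0,0,0],[0,0,0,0],[0,0,0,0],[0,0,0,0],[0,0,0,0],[0,0,0,0]]' 0 60
cat > sw.py <<'E'
# swing from bottle tops: project model, refine by matching orange cap in scene; usage: saves crop
from h import *
E
python3 - <<'E'
from fit import *
o,f=snap("scene","s1"); im=cv2.cvtColor(f["pixels"],cv2.COLOR_RGB2BGR)[140:355,170:480]
hsv=cv2.cvtColor(im,cv2.COLOR_BGR2HSV)
for p in ((475,172),(390,158)): 
    q=(int(p[0]/2.58),int(p[1]/2.58)); print(q,hsv[q[1],q[0]],hsv[q[1]+8,q[0]],hsv[q[1]-8,q[0]])
q=(int(410/2.58),int(330/2.58)); print("red",hsv[q[1],q[0]])
print(o["t"],o["tool_pos"],o["wrist_force"],o["gripper_width"])
E
```

```text
t: 2.32
tool_pos: [0.4665, -0.0094, 0.1992]
tool_rot: [-0.001, 0.747, 0.665, -0.001]
wrist_force: [-0.7, 0.5, -0.1]
gripper_width: 0.0847
gripper_force: 0.0
t: 2.82
tool_pos: [0.4675, -0.0095, 0.2019]
tool_rot: [-0.0, 0.747, 0.665, -0.0]
wrist_force: [-20.0, 1.2, 14.4]
gripper_width: 0.0119
gripper_force: 9.3
(184, 66) [ 11 173 206] [ 12 165 128] [ 16 124 125]
(151, 61) [ 12 171 218] [ 12 163 141] [ 19 109 247]
red [  4 177 131]
2.8167 [ 0.46754701 -0.00952176  0.20194959] [-20.0477596    1.2156894   14.40601263] 0.011862165803900059
```

```bash
cat > sw.py <<'E'
from fit import *
a=-.11; O=np.array([.667,.052]); Rw=np.array([[np.cos(a),-np.sin(a)],[np.sin(a),np.cos(a)]])
def cap(th,r,tilt=0):
    u=np.array([-np.sin(th)*r,-.1+np.cos(th)*r,.3]); x,z=u[0],u[2]-.05
    u=np.array([x-tilt*z,u[1],.05+z+tilt*x]); return np.r_[Rw@u[:2]+O,u[2]]
RR=(.18,.249)
def swing(n,f,tilt=0):
    hsv=cv2.cvtColor(f["pixels"],cv2.COLOR_RGB2HSV).astype(int); h,s,v=hsv[...,0],hsv[...,1],hsv[...,2]
    m=((h>=9)&(h<=14)&(s>145)&(v>=(185 if n=="scene" else 150))).astype(np.uint8)
    g=np.arange(-.62,.62,.01); gray=cv2.GaussianBlur(m.astype(np.float32),(7,7),1.6)
    P=np.array([[proj(n,cap(t,r,tilt))[0] for r in RR] for t in g])
    sc=cv2.remap(gray,P[...,0].astype(np.float32),P[...,1].astype(np.float32),1).min(1)
    k=sc.argmax(); w=np.maximum(sc-sc.max()*.6,0)*(abs(g-g[k])<.08); return (w@g)/w.sum(), sc.max()
def force(o):
    F=np.array(o["wrist_force"]); fx=np.cos(a)*F[0]+np.sin(a)*F[1]
    t=np.array([-.667,-.745]); r=np.array([-.745,.667]); return np.array([fx,F[2]])@t, np.array([fx,F[2]])@r
def look(tag=None,tilt=0):
    for n in("scene","top"):
        o,f=snap(n,tag or "tmp"); s=swing(n,f,tilt); print(n,round(o["t"],2),"swing %.3f q %.2f"%s,end=" | ")
    P=np.array(o["tool_pos"]); print("Ft,Fr",np.round(force(o),1),"tool ux,z",((P[:2]-O)@Rw[:,0]).round(4),P[2].round(4),"gw",round(o["gripper_width"],4))
if __name__=="__main__":
    for n in("scene","top"): print("init",n,swing(n,F[n]))
    look()
E
python3 sw.py; python3 -m inch '[[0,0,0,0],[0,0,0,0]]'; python3 sw.py
```

```text
init scene (np.float64(-0.27417235665956785), np.float32(0.9932024))
init top (np.float64(-0.28324473217039364), np.float32(0.98823166))
scene 2.87 swing -0.274 q 1.00 | top 2.92 swing -0.282 q 1.00 | Ft,Fr [-0.9  7.4] tool ux,z -0.1922 0.2016 gw 0.0099
t: 3.13
tool_pos: [0.4667, -0.0094, 0.2015]
tool_rot: [-0.001, 0.746, 0.665, -0.001]
wrist_force: [-4.7, 0.4, 6.2]
gripper_width: 0.0097
gripper_force: 58.5
init scene (np.float64(-0.27417235665956785), np.float32(0.9932024))
init top (np.float64(-0.28324473217039364), np.float32(0.98823166))
scene 3.13 swing -0.272 q 1.00 | top 3.18 swing -0.281 q 1.00 | Ft,Fr [0.3 8.8] tool ux,z -0.1923 0.2015 gw 0.0096
```

```bash
sed -i '/print("init"/d; s/^    look()/    import sys; look(tilt=float(sys.argv[1]) if len(sys.argv)>1 else 0)/' sw.py
python3 -m inch '[[-0.085,0.01,-0.095,0],[-0.085,0.01,-0.095,0],[0,0,0,0],[0,0,0,0],[0,0,0,0],[0,0,0,0]]' >/dev/null; python3 sw.py 0.03
python3 -m inch '[[0,0,0,0],[0,0,0,0],[0,0,0,0]]' >/dev/null; python3 sw.py 0.03
python3 -m inch '[[0.085,-0.01,0.095,0],[0.085,-0.01,0.095,0]]' >/dev/null; python3 sw.py; python3 -m inch '[[0,0,0,0],[0,0,0,0],[0,0,0,0]]' >/dev/null; python3 sw.py
```

```text
scene 3.73 swing -0.266 q 0.99 | top 3.78 swing -0.272 q 1.00 | Ft,Fr [-6.9 14.4] tool ux,z -0.1959 0.1972 gw 0.0101
scene 4.08 swing -0.242 q 0.99 | top 4.13 swing -0.245 q 1.00 | Ft,Fr [-7.1 14.5] tool ux,z -0.196 0.1972 gw 0.01
scene 4.35 swing -0.208 q 0.99 | top 4.4 swing -0.215 q 1.00 | Ft,Fr [-0.6 10. ] tool ux,z -0.1918 0.202 gw 0.0097
scene 4.7 swing -0.193 q 0.99 | top 4.75 swing -0.204 q 1.00 | Ft,Fr [-0.1  8.1] tool ux,z -0.1924 0.2014 gw 0.0099
```

```bash

python3 -m inch '[[-0.14,0.015,-0.158,0],[-0.14,0.015,-0.158,0],[0,0,0,0],[0,0,0,0],[0,0,0,0],[0,0,0,0],[0,0,0,0],[0,0,0,0],[0,0,0,0],[0,0,0,0]]' >/dev/null; python3 sw.py 0.039
python3 -m inch '[[0.14,-0.015,0.158,0],[0.14,-0.015,0.158,0],[0,0,0,0]]' >/dev/null; python3 sw.py; python3 -m inch '[[0,0,0,0],[0,0,0,0],[0,0,0,0],[0,0,0,0]]' >/dev/null; python3 sw.py;  python3 -m inch '[[0,0,0,0],[0,0,0,0],[0,0,0,0],[0,0,0,0]]' >/dev/null; python3 sw.py
```

```text
scene 5.63 swing -0.108 q 0.98 | top 5.68 swing -0.100 q 1.00 | Ft,Fr [-11.   19.3] tool ux,z -0.1984 0.1942 gw 0.0103
scene 5.98 swing -0.017 q 0.97 | top 6.03 swing -0.011 q 1.00 | Ft,Fr [0.3 8.5] tool ux,z -0.1921 0.2018 gw 0.0099
scene 6.42 swing 0.062 q 0.96 | top 6.47 swing 0.062 q 1.00 | Ft,Fr [-0.3  7.9] tool ux,z -0.1925 0.2014 gw 0.0099
scene 6.85 swing 0.101 q 0.96 | top 6.9 swing 0.097 q 1.00 | Ft,Fr [0.  8.1] tool ux,z -0.1925 0.2014 gw 0.0098
```

```bash

python3 -m inch '[[0,0,0,0],[0,0,0,0],[0,0,0,0],[0,0,0,0],[0,0,0,0],[0,0,0,0]]' >/dev/null; python3 sw.py
python3 -m inch '[[-0.14,0.015,-0.158,0],[-0.14,0.015,-0.158,0],[0,0,0,0],[0,0,0,0],[0,0,0,0],[0,0,0,0],[0,0,0,0],[0,0,0,0],[0.14,-0.015,0.158,0],[0.14,-0.015,0.158,0],[0,0,0,0],[0,0,0,0],[0,0,0,0],[0,0,0,0],[0,0,0,0],[0,0,0,0],[0,0,0,0],[0,0,0,0]]' >/dev/null; python3 sw.py; python3 -m inch '[[0,0,0,0],[0,0,0,0],[0,0,0,0],[0,0,0,0],[0,0,0,0],[0,0,0,0]]' >/dev/null; python3 sw.py
python3 - <<'E'
from h import *
o,f=snap("top","t2"); im=cv2.cvtColor(f["pixels"],cv2.COLOR_RGB2BGR)[80:200,60:260]; cv2.imwrite("pics/t2.png",cv2.resize(im,None,fx=4,fy=4,interpolation=cv2.INTER_CUBIC))
o,f=snap("scene","s2"); im=cv2.cvtColor(f["pixels"],cv2.COLOR_RGB2BGR)[160:320,270:480]; cv2.imwrite("pics/s2.png",cv2.resize(im,None,fx=3.7,fy=3.7,interpolation=cv2.INTER_CUBIC))
E
```

```text
scene 7.45 swing 0.108 q 0.95 | top 7.5 swing 0.101 q 1.00 | Ft,Fr [-0.1  8.1] tool ux,z -0.1925 0.2013 gw 0.0098
scene 9.05 swing 0.299 q 0.97 | top 9.1 swing 0.290 q 1.00 | Ft,Fr [0.6 8.5] tool ux,z -0.1926 0.2013 gw 0.0101
scene 9.65 swing 0.307 q 0.97 | top 9.7 swing 0.297 q 1.00 | Ft,Fr [1.1 8. ] tool ux,z -0.1926 0.2013 gw 0.01
```

View pics/t2.png

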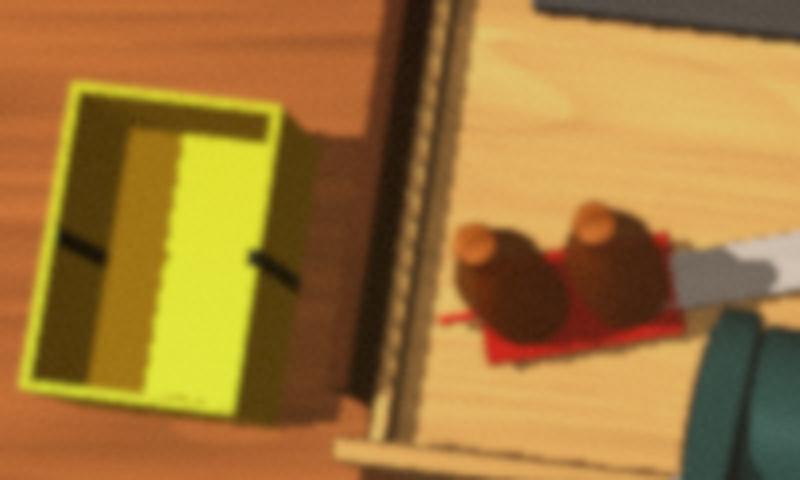

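View pics/s2.png

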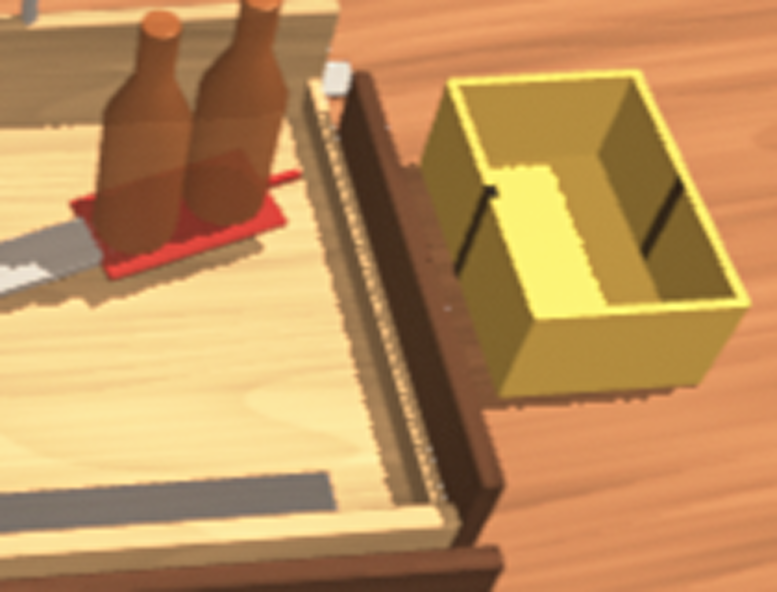

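Top view: caps at (476,244) and (596,222), crate rim corners (72,82), (282,103), (238,415), (20,388). Scene view: crate corners (448,80), (638,71), (748,303), (533,320), and the first cap at (161,25). The carrier is close to the target, so I'll compute the offset directly.

```bash
python3 - <<'E'
from sw import *
import fit
o=lambda p,s,x,y:(np.array(p,float)+.5)/s-.5+[x,y]
fit.full=lambda n,p:np.array(p,float)
T=lambda p:o(p,4,60,80); S=lambda p:o(p,3.7,270,160)
C=[((72,82),(748,303)),((282,103),(533,320)),((238,415),(448,80)),((20,388),(638,71)),((252,257),(489,190)),((60,238),(680,183))]
K=[(.11,.075),(.11,-.075),(-.11,-.075),(-.11,.075),(0,-.075),(0,.075)]
def res(p,ns=("top","scene")):
    x,y,b=p; c,s=np.cos(b),np.sin(b); r=[]
    for k,(t,q) in zip(K,C):
        X=[x+c*k[0]-s*k[1],y+s*k[0]+c*k[1],.1]
        if "top" in ns:r+=[proj("top",X)[0]-T(t)]
        if "scene" in ns:r+=[proj("scene",X)[0]-S(q)]
    return np.concatenate(r)
for ns in (("top","scene"),("top",),("scene",)):
    s=least_squares(res,[.65,.46,-.11],args=(ns,)); print("crate",s.x.round(4),abs(s.fun).mean().round(2))
    # caps per view at z=.3 from mask centroids
    caps=[]
    for n in ns:
        f=pickle.load(open("pics/t2.pkl" if n=="top" else "pics/s2.pkl","rb"))[1]
        h,sa,v=np.moveaxis(cv2.cvtColor(f["pixels"],cv2.COLOR_RGB2HSV).astype(int),2,0)
        m=((h>=9)&(h<=14)&(sa>145)&(v>=(185 if n=="scene" else 150)))
        for r in RR:
            q=proj(n,cap(.302,r))[0]; yy,xx=np.mgrid[:384,:512]; w=m&((xx-q[0])**2+(yy-q[1])**2<49); cc=np.array([xx[w].mean(),yy[w].mean()])
            z=least_squares(lambda P:proj(n,[*P,.3])[0]-cc,[.6,.1]).x; caps.append(z)
    mid=np.mean(caps,0)
    for b in(-.11,s.x[2]):
        d=mid-s.x[:2]; print(ns,"yaw",round(b,4),"mid",mid.round(4),"tip x in crate mm",(1e3*(d@[np.cos(b),np.sin(b)])).round(1))
E
python3 sw.py
```

```text
crate [ 0.6488  0.4604 -0.104 ] 0.74
('top', 'scene') yaw -0.11 mid [0.6141 0.1645] tip x in crate mm -2.0
('top', 'scene') yaw -0.104 mid [0.6141 0.1645] tip x in crate mm -3.8
crate [ 0.6487  0.4593 -0.0976] 0.73
('top',) yaw -0.11 mid [0.6158 0.1638] tip x in crate mm -0.3
('top',) yaw -0.0976 mid [0.6158 0.1638] tip x in crate mm -3.9
crate [ 0.6484  0.4618 -0.1114] 0.64
('scene',) yaw -0.11 mid [0.6125 0.1653] tip x in crate mm -3.2
('scene',) yaw -0.1114 mid [0.6125 0.1653] tip x in crate mm -2.8
scene 9.85 swing 0.307 q 0.97 | top 9.9 swing 0.297 q 1.00 | Ft,Fr [0.1 7.7] tool ux,z -0.1926 0.2013 gw 0.0103
```

The tip is about −2 ± 2 mm from the strip and still at rest. I'll hold for about 4 s, then let go.

```bash
Z='[0,0,0,0]'
python3 -m inch '[[0,0,0,0],[0,0,0,0],[0,0,0,0],[0,0,0,0],[0,0,0,0],[0,0,0,0],[0,0,0,0],[0,0,0,0],[0,0,0,0],[0,0,0,0],[0,0,0,0],[0,0,0,0],[0,0,0,0],[0,0,0,0],[0,0,0,0],[0,0,0,0],[0,0,0,0],[0,0,0,0],[0,0,0,0],[0,0,0,0]]' >/dev/null; python3 sw.py
python3 -m inch '[[0,0,0,0],[0,0,0,0],[0,0,0,0],[0,0,0,0],[0,0,0,0],[0,0,0,0],[0,0,0,0],[0,0,0,0],[0,0,0,0],[0,0,0,0],[0,0,0,0],[0,0,0,0],[0,0,0,0],[0,0,0,0],[0,0,0,0],[0,0,0,0],[0,0,0,0],[0,0,0,0],[0,0,0,0],[0,0,0,0]]' >/dev/null; python3 sw.py
python3 -m inch '[[0,0,0,0],[0,0,0,0],[0,0,0,0],[0,0,0,0],[0,0,0,0],[0,0,0,0],[0,0,0,0],[0,0,0,0]]' 70; python3 sw.py
```

```text
scene 11.62 swing 0.307 q 0.97 | top 11.67 swing 0.297 q 1.00 | Ft,Fr [-0.   8.4] tool ux,z -0.1926 0.2013 gw 0.0099
scene 13.38 swing 0.307 q 0.97 | top 13.43 swing 0.297 q 1.00 | Ft,Fr [-0.1  7.4] tool ux,z -0.1926 0.2013 gw 0.0102
t: 14.15
tool_pos: [0.4682, -0.0095, 0.2013]
tool_rot: [-0.0, 0.747, 0.665, 0.0]
wrist_force: [-0.0, -0.5, -0.5]
gripper_width: 0.0699
gripper_force: 0.0
scene 14.15 swing 0.309 q 0.97 | top 14.2 swing 0.298 q 1.00 | Ft,Fr [0.4 0.4] tool ux,z -0.1909 0.2012 gw 0.0701
```

```bash

python3 -m inch '[[0,0,0.4,0],[0,0,0.7,0],[0,0,0.9,0],[0,0,0.9,0],[0,0,0.9,0],[0,0,0.9,0],[0,-0.5,0,0],[0,-0.8,0,0],[0,-0.8,0,0],[0,-0.8,0,0],[0,-0.4,0,0],[0,0,0,0],[0,0,0,0],[0,0,0,0],[0,0,0,0],[0,0,0,0],[0,0,0,0],[0,0,0,0],[0,0,0,0],[0,0,0,0]]'; python3 sw.py
python3 - <<'E'
from h import *
o,f=snap("scene","s3"); cv2.imwrite("pics/s3.png",cv2.resize(cv2.cvtColor(f["pixels"],cv2.COLOR_RGB2BGR),(800,600)))
E
python3 sw.py
```

```text
t: 15.92
tool_pos: [0.4681, -0.1084, 0.3423]
tool_rot: [-0.0, 0.746, 0.665, -0.0]
wrist_force: [0.4, 0.1, -0.4]
gripper_width: 0.0702
gripper_force: 0.0
scene 15.92 swing 0.309 q 0.97 | top 15.97 swing 0.298 q 0.99 | Ft,Fr [ 0.7 -1.2] tool ux,z -0.1801 0.3423 gw 0.0701
scene 16.07 swing 0.309 q 0.97 | top 16.12 swing 0.298 q 1.00 | Ft,Fr [-0.7 -0.9] tool ux,z -0.1801 0.3423 gw 0.0697
```

View pics/s3.png

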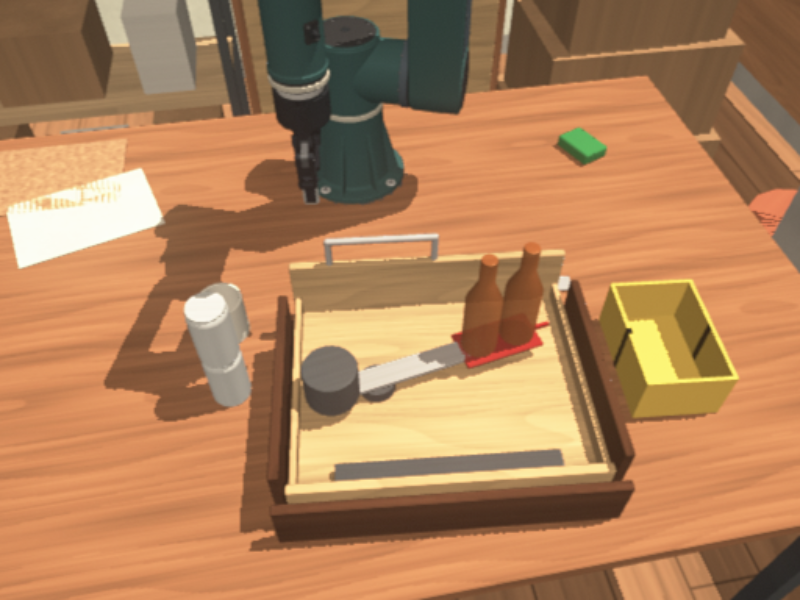

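The gripper is clear of the rail at (305,190), the drawer is upright and the carrier is at rest. The crate, cans, cup and opener are where they were.

```bash
python3 -c "
from workcell import ctrl; print(ctrl.close_job())"
```

```text
the job is handed in; nothing more can be done
None
```

Job handed in at about 16 s: the carrier is at rest at a swing of about 0.30 rad, its tip within about 4 mm of the crate's centre strip by my camera measurement, with the drawer upright, the rail released, and the crate, cans, cup and opener undisturbed.

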